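# Dispense three black mounting tablets

### The arm

A 7-joint arm with a two-finger parallel gripper is mounted at the origin on the work surface. World frame = base frame: x ahead of the robot, y to its left, z up, the work surface at z = 0. Lengths are in m, angles in rad, forces in N, time in s.
With the tool pointing down it reaches from about 0.425 to 0.875 m from the base axis. Payload 4.7 kg.
Tool frame: the origin (TCP) lies at the very end of the fingers, on their centre line; the grasp point (between the pads) lies 19 mm behind it; z points along the fingers, y is the line along which they close (so a half turn about z gives the same grasp; the last joint's range is limited). The gripper opens to 85 mm and grips with 20 to 120 N. Pads are 22 mm wide; open, the fingers measure 114 mm over their backs; the gripper's body (76 mm by 85 mm) begins 54 mm behind the grasp point. The pads swing forward as they close: fully open they stand 13 mm farther back than shut.
Start: joints at [-1.249, 0.321, -0.07, 1.45, 0.023, 1.371, -0.057], TCP at [0.197, 0.619, 0.231] pointing down, gripper open.
Joint ranges: [-2.86, 2.86], [-0.3, 2.09], [-1.38, 1.24], [0.06, 2.45], [-1.56, 4.7], [0.09, 2.05], [-2.69, 2.69]. Speed limits (rad/s): [2.57, 2.57, 3.14, 3.14, 3.14, 3.14, 3.14].

### API

Orientations are given as a rotation vector (axis times angle).
In Python, from station import bot gives the robot as it stands.
- The arm moves only by the tool jog_arm, called after "Request:" by a JSON object that holds its "fn" and its "kwargs". Schema: {"type":"object","properties":{"segments":{"type":"array","items":{"type":"array","items":{"type":"number"},"minItems":4,"maxItems":4},"minItems":1,"maxItems":10},"aperture":{"type":"number"},"squeeze":{"type":"number"},"only":{"type":"string"},"quiet":{"type":"boolean"},"lines":{"type":"string"}},"required":["segments"],"additionalProperties":false}. segments is a list of rows, 1 to 10 of them, each of 4 numbers: dx, dy, dz in shares of the most that a row can go, 1 being 62.5 mm, then a turn about the tool's z in a scale on which 1.0 is 4 rad; each row shifts and turns the commanded pose from where the row before left it, along the tool's axes as they then stand; what a row does not reach is not made up. A row lasts 1/8 s, in which the tool goes at most 0.0625 m and 0.188 rad, less where a joint would pass 70% of its speed; a pose out of reach is approached as far as the arm can. aperture is the opening from 0.0 (shut) to 1.0 (fully open), set as the call begins (left out keeps the last). The fingers move at their own pace and stop on an object; squeeze is the grip in N (left out, the last holds). Time passes only in rows, so rows that do not move let the fingers close. The tool returns the time, the measured TCP pose, the force, the opening and the grip force at its end. only (a regular expression) keeps the lines of the reply that match it, lines (a string "A,B") keeps lines A to B, and quiet returns only ok. A shift or turn number past 1, either way, is cut back to 1. Input that does not fit is refused with a message, and nothing moves.
- bot.state(): the state, without advancing time (a new reading comes with each control period).
- bot.read_camera(name): name is "side" or "top" or "wrist"; returns the picture (400x640x3 uint8, blue, green, red); there is no depth.
- bot.get_calibration(name): a dict with "vertical_fov" (degrees; the focal length in pixels is half the picture's height over the tangent of half this angle, whatever the lens; pixels are square), "cx", "cy" (the principal point, pixels), "origin" and "attitude" of the camera in the world; the wrist camera has in their place "T_tool_cam" (4x4, takes a point from camera to tool coordinates, whose origin is the TCP and whose axes are the flange's). Camera axes: x right, y down, z forward; pixel columns grow to the right and rows downward; lengths in m; the calibration is good to about 2 mm. A picture is of the moment at which its call begins: read the wrist's pose just before it. get_calibration takes no time and is no camera call.
- bot.hand_in(): hands the job in; it is judged then, once.
The state is a dict: "time_s": time; "joint_pos": joint angles; "dq": joint speeds; "effort": joint torques, N m; "ee_pos": TCP position; "tool_rot": TCP orientation; "force": force on the tool from outside, world axes, zero at the start; "ft_torque": the same for the moment, N m; "finger_gap": opening from 0.0 (shut) to 1.0 (fully open); "gripper_force": force on a finger pad.
Only numpy, scipy, OpenCV 4.12 (cv2) and the standard library are available. Lean on these libraries where they do the work, as an engineer would, in place of code of your own. Each camera call takes 0.05 s, during which the arm holds its last target. There are 200 camera calls.

### The job

Dispense exactly three black mounting tablets for the specimen press: push the lever of the dispenser that holds the black tablets fully down and let it spring all the way back up, three times in all, and leave it released. Do not press the lever of the red dispenser.

Things in the scene. Friction and masses are not known exactly. Their poses are not given: they have to be found in the camera images.
- black_dispenser: the one to use, fixed: white base 330 x 70 x 12 mm with a slotted square tube (top at 88 mm) holding six black tablets, 30 mm across, 10 mm thick. Origin on the table under the tube's axis; -x along the lever, towards the robot, +x along the outlet lane, z up; turned up to 0.3 rad. A full press pushes the bottom tablet into the lane; as the lever comes back up the stack drops by one
- black_lever (a joint): angle of that dispenser's lever: 0 at rest (up), 0.45 rad at its stop (fully down). Sprung: pushing at the pad takes about 3 N to start and 6 N near the stop, a little more when pushed fast; it follows the finger back up and returns by itself within half a second when let go
- black_pad (a point): middle of the top face of the black pad (40 x 50 mm, 10 mm thick) at the lever's end, 100 mm from the hinge, to be pushed down from above. At rest 141 mm from the tube's axis along the dispenser's -x, 88 mm above the table, sloping up by 0.225 rad away from the tube; at the stop about 45 mm lower, still 15 mm clear of the base. It hardly moves sideways (under 4 mm)
- black_tablet4: the fourth black tablet from the bottom at the start, a disc 30 mm across, 10 mm thick; origin at the centre of its underside. It starts 42 mm above the table; when exactly three have been dispensed it lies on the tube's floor, 12 mm above the table
- red_lever (a joint): lever of the other dispenser, which is of the same shape but has red tablets and a red pad; 0 at rest, 0.45 rad fully down. It must stay up.

How it is judged:
By the outcome, as a careful person would: the job done as asked, in the order asked, and still so for the second after the job is handed in, with the robot touching nothing.
It also fails if it takes over 35 s, if anything falls off the work surface, if the arm or the gripper's body presses on something with over 40 N, if the wrist force passes 120 N, or if a joint passes its speed limit or range.

## Working session

There is one attempt and no reset: what is moved stays moved. The work goes in short steps, Python scripts to look and compute and a tool call to move; the robot and the scene stay as the last step left them, time stands still between calls to the robot, and variables do not carry over. Pictures are saved under pics/ and viewed, at most 10 in all, crops included, and the job is handed in when it is done.

```bash
mkdir -p pics; python3 - <<'E'
from station import bot
import cv2
for n in("top","side"):
    cv2.imwrite(f"pics/{n}0.png",bot.read_camera(n)); print(n,bot.get_calibration(n))
s=bot.state();print(s["time_s"],s["ee_pos"],s["tool_rot"],s["force"])
E
```

```text
top {'vertical_fov': 55.068692617142545, 'cx': 313.9658353683958, 'cy': 198.61886850298743, 'origin': array([ 0.47398186, -0.02446115,  0.7237704 ]), 'attitude': array([-2.12367656,  2.16263476, -0.07958476])}
side {'vertical_fov': 43.39100365739825, 'cx': 315.1547747623034, 'cy': 201.61693158800074, 'origin': array([0.079641  , 0.51221381, 0.56848771]), 'attitude': array([-0.93510957,  2.33624272, -1.26297523])}
0.1 [0.19680132 0.61898375 0.23032143] [-4.81496871e-01 -3.10428427e+00  2.71192761e-03] [-0.14839296 -0.0019122   0.6861412 ]
```

View pics/top0.png

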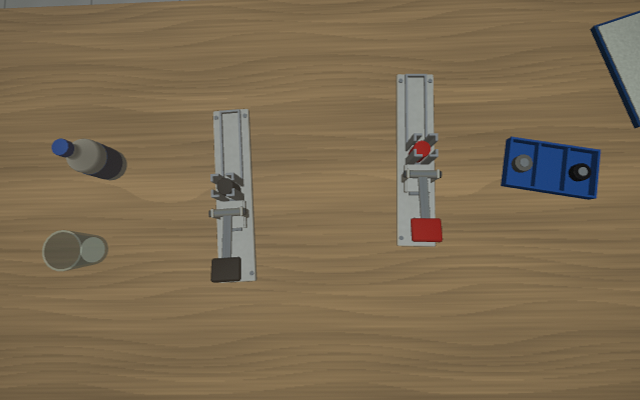

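View pics/side0.png

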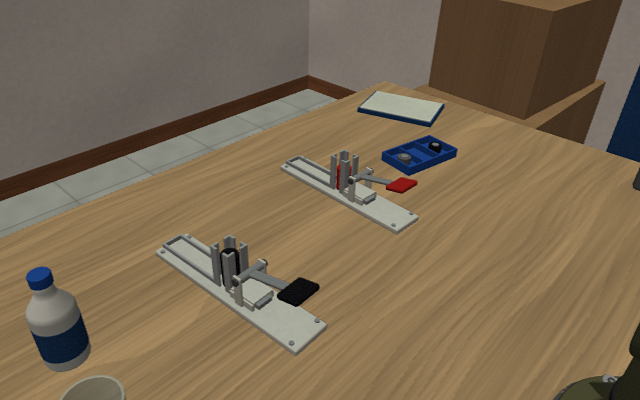

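The black dispenser is on the left in the top view, with its pad at about (226,269.5) and base corners at about (213,110), (248,109) and (255,280). In the side view its pad is at about (299,291). The red dispenser is well to the right.

```bash
cat > h.py <<'E'
import numpy as np
from scipy.spatial.transform import Rotation as R
from station import bot
def ray(n,u,v):
    c=bot.get_calibration(n);f=200/np.tan(np.radians(c["vertical_fov"])/2)
    return c["origin"],R.from_rotvec(c["attitude"]).apply([(u-c["cx"])/f,(v-c["cy"])/f,1])
def onz(n,u,v,z):
    o,d=ray(n,u,v);return o+d*(z-o[2])/d[2]
def tri(a,b):
    (o,d),(p,e)=ray(*a),ray(*b)
    s=np.linalg.lstsq(np.c_[d,-e],p-o,rcond=None)[0];x,y=o+d*s[0],p+e*s[1]
    return (x+y)/2,np.linalg.norm(x-y)
E
python3 - <<'E'
from h import *
import cv2
np.set_printoptions(precision=4,suppress=True)
print("pad top",onz("top",226,269.5,.088),"side",onz("side",299,291,.088))
print("tri",tri(("top",226,269.5),("side",299,291)))
A,B,C=[onz("top",*p,.012) for p in((213,110),(248,109),(255,280))]
print(A,B,C,"w",np.linalg.norm(A-B),"l",np.linalg.norm(B-C),"yaw",np.arctan2(*(B-C)[1::-1]))
print("side corners",onz("side",155,250,.012),onz("side",296,351,.012),onz("side",326,324,.012))
s=bot.state();T=R.from_rotvec(s["tool_rot"]);print(T.as_matrix())
a=cv2.imread("pics/top0.png")[90:290,190:280];b=cv2.imread("pics/side0.png")[220:360,145:335]
cv2.imwrite("pics/c.png",np.hstack([cv2.resize(a,(270,600),interpolation=2),cv2.copyMakeBorder(cv2.resize(b,None,fx=2.78,fy=2.78,interpolation=2),0,600-389,0,0,0)]))
E
```

```text
pad top [0.4327 0.1478 0.088 ] side [0.4273 0.1528 0.088 ]
tri (array([0.4319, 0.149 , 0.0824]), np.float64(0.0011183439553751732))
[0.7334 0.1971 0.012 ] [0.7333 0.1286 0.012 ] [0.408  0.1144 0.012 ] w 0.06849431003924689 l 0.3256119251624971 yaw 0.043733560285884605
side corners [0.7297 0.1975 0.012 ] [0.4031 0.1828 0.012 ] [0.4062 0.1174 0.012 ]
[[-0.953   0.3029 -0.0004]
 [ 0.3029  0.953  -0.0017]
 [-0.0001 -0.0017 -1.    ]]
```

View pics/c.png

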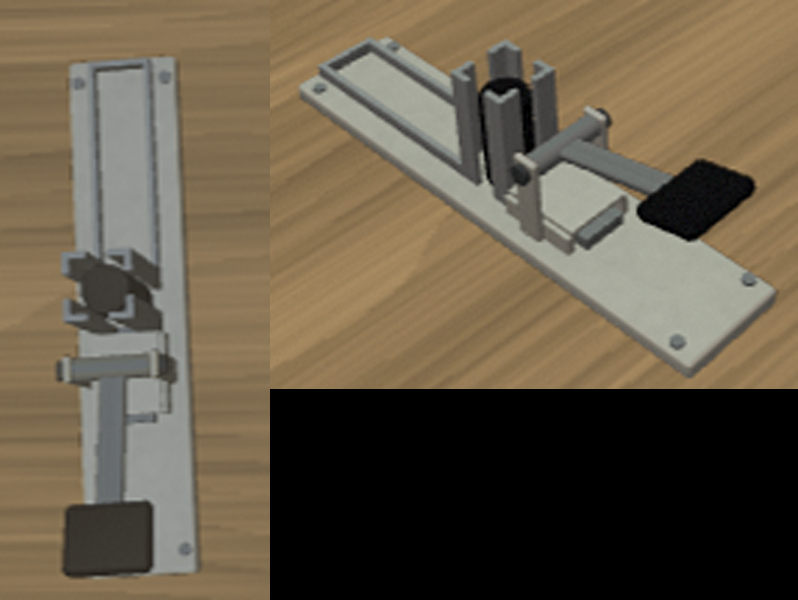

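Pad measured at about (0.431, 0.150, 0.088), yaw 0.044; both views and the base size agree. I'll move above it at the current height with the gripper shut.

Careful with the scale: shifts go in shares of 62.5 mm and turns go in shares of 4 rad. That gives: -0.0376 m is -0.6016, -0.0365 m is -0.584.

Request:
{"fn": "jog_arm", "kwargs": {"segments": [[-0.584, -0.6016, 0, 0], [-0.584, -0.6016, 0, 0], [-0.584, -0.6016, 0, 0], [-0.584, -0.6016, 0, 0], [-0.584, -0.6016, 0, 0], [-0.584, -0.6016, 0, 0], [-0.584, -0.6016, 0, 0], [-0.584, -0.6016, 0, 0], [-0.584, -0.6016, 0, 0], [-0.584, -0.6016, 0, 0]], "aperture": 0}}

```text
time_s: 1.35
ee_pos: [0.4312, 0.1488, 0.2312]
tool_rot: [-0.481, -3.104, -0.0]
force: [1.5, 0.1, 0.1]
finger_gap: -0.002
gripper_force: 0.0
```

Request:
{"fn": "jog_arm", "kwargs": {"segments": [[0, 0, 0, -0.0445], [0, 0, 0, -0.0445], [0, 0, 0.64, 0], [0, 0, 0.64, 0], [0, 0, 0, 0]]}}

```text
time_s: 1.98
ee_pos: [0.4284, 0.1494, 0.1486]
tool_rot: [0.075, -3.135, 0.005]
force: [0.1, 0.2, 1.1]
finger_gap: 0.002
gripper_force: 0.0
```

```bash
python3 - <<'E'
from h import *
import cv2
s=bot.state();M=R.from_rotvec(s["tool_rot"]).as_matrix();print(s["ee_pos"],M.round(3),s["force"])
print("tool delta to pad",M.T@(np.array([.431,.15,.09])-s["ee_pos"]))
cv2.imwrite("pics/d.png",np.vstack([cv2.resize(bot.read_camera("side")[200:360,130:350],(660,480))]))
E
```

```text
[0.42839303 0.14937483 0.14860493] [[-0.999 -0.048 -0.006]
 [-0.048  0.999 -0.003]
 [ 0.006 -0.003 -1.   ]] [0.080622   0.184142   1.05846278]
tool delta to pad [-0.00299045  0.00068187  0.05858598]
```

View pics/d.png

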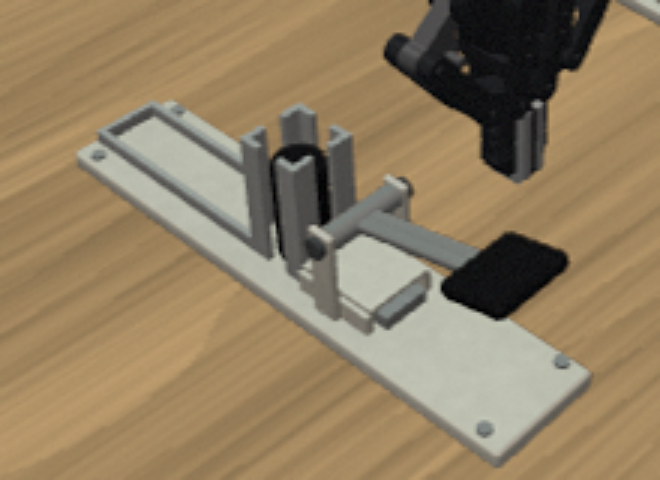

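The shut fingers stand right over the black pad. I'll descend now and press in steps, watching the force.

Request:
{"fn": "jog_arm", "kwargs": {"segments": [[-0.048, 0.016, 0.4, 0], [0, 0, 0.4, 0], [0, 0, 0, 0]]}}

```text
time_s: 2.4
ee_pos: [0.4337, 0.1517, 0.1017]
tool_rot: [0.076, -3.14, 0.001]
force: [0.6, -0.4, 1.5]
finger_gap: -0.001
gripper_force: 0.0
```

Request:
{"fn": "jog_arm", "kwargs": {"segments": [[0, 0, 0.192, 0], [0, 0, 0.192, 0], [0, 0, 0.192, 0], [0, 0, 0, 0]]}}

```text
time_s: 2.9
ee_pos: [0.4332, 0.1523, 0.0653]
tool_rot: [0.076, -3.139, -0.001]
force: [-4.0, 0.6, 4.3]
finger_gap: -0.001
gripper_force: 2.4
```

Request:
{"fn": "jog_arm", "kwargs": {"segments": [[0, 0, 0.08, 0], [0, 0, 0.08, 0], [0, 0, 0, 0], [0, 0, 0, 0]]}}

```text
time_s: 3.4
ee_pos: [0.4336, 0.1523, 0.0561]
tool_rot: [0.076, -3.14, -0.002]
force: [-4.4, 1.3, 5.5]
finger_gap: -0.003
gripper_force: 2.9
```

Scaled: 0.005 m is 0.08, 0.003 m is 0.048.

Request:
{"fn": "jog_arm", "kwargs": {"segments": [[0, 0, 0.08, 0], [0, 0, 0.048, 0], [0, 0, 0, 0]]}}

```text
time_s: 3.78
ee_pos: [0.4343, 0.1524, 0.0483]
tool_rot: [-0.076, 3.14, 0.002]
force: [-2.8, 0.6, 6.8]
finger_gap: 0.001
gripper_force: 3.2
```

Request:
{"fn": "jog_arm", "kwargs": {"segments": [[0, 0, 0.048, 0], [0, 0, 0, 0], [0, 0, 0, 0]]}}

```text
time_s: 4.15
ee_pos: [0.4346, 0.1524, 0.0457]
tool_rot: [-0.076, 3.139, 0.002]
force: [-3.3, -0.6, 8.2]
finger_gap: 0.004
gripper_force: 4.2
```

Request:
{"fn": "jog_arm", "kwargs": {"segments": [[0, 0, 0.032, 0], [0, 0, 0, 0], [0, 0, 0, 0]]}}

```text
time_s: 4.53
ee_pos: [0.4348, 0.1525, 0.0452]
tool_rot: [-0.076, 3.14, 0.003]
force: [-7.0, -1.7, 19.7]
finger_gap: -0.005
gripper_force: 10.7
```

The force jumped from 8 to 20 N at z = 0.045, which is the expected stop. I'll release and check with a picture.

Scaled: -0.02 m is -0.32, 0.001 m is 0.016.

Request:
{"fn": "jog_arm", "kwargs": {"segments": [[0, 0, 0.016, 0], [0, 0, 0, 0], [0, 0, -0.32, 0], [0, 0, -0.32, 0], [0, 0, -0.32, 0], [0, 0, 0, 0], [0, 0, 0, 0], [0, 0, 0, 0], [0, 0, 0, 0], [0, 0, 0, 0]]}}

```text
time_s: 5.78
ee_pos: [0.4337, 0.1516, 0.101]
tool_rot: [0.076, -3.14, 0.001]
force: [-0.4, 0.1, -0.1]
finger_gap: -0.001
gripper_force: 0.0
```

```bash
python3 - <<'E'
from h import *
import cv2
cv2.imwrite("pics/e.png",cv2.resize(bot.read_camera("side")[200:360,130:350],(660,480)))
E
```

```text
(no output)
```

View pics/e.png

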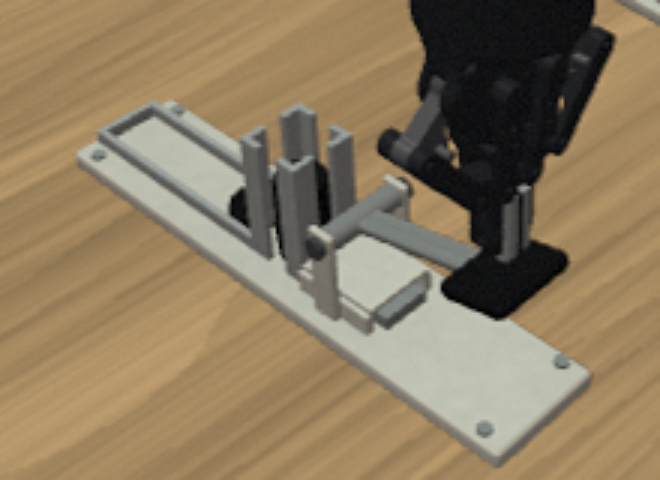

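One tablet is out in the lane, the stack has dropped, and the lever is fully up. I'll do the second press with the same travel.

Scaled: 0.013 m is 0.208, 0.01 m is 0.16.

Request:
{"fn": "jog_arm", "kwargs": {"segments": [[0, 0, 0.208, 0], [0, 0, 0.208, 0], [0, 0, 0.208, 0], [0, 0, 0.16, 0], [0, 0, 0.096, 0], [0, 0, 0.048, 0], [0, 0, 0.032, 0], [0, 0, 0, 0], [0, 0, 0, 0]]}}

```text
time_s: 6.95
ee_pos: [0.4335, 0.1521, 0.0441]
tool_rot: [0.076, -3.138, -0.002]
force: [-11.8, -4.1, 33.9]
finger_gap: 0.001
gripper_force: 18.4
```

Request:
{"fn": "jog_arm", "kwargs": {"segments": [[0, 0, -0.32, 0], [0, 0, -0.32, 0], [0, 0, -0.32, 0], [0, 0, 0, 0], [0, 0, 0, 0], [0, 0, 0, 0], [0, 0, 0, 0], [0, 0, 0, 0]]}}

```text
time_s: 7.95
ee_pos: [0.4337, 0.1516, 0.101]
tool_rot: [0.076, -3.14, 0.0]
force: [0.1, -0.4, 0.8]
finger_gap: 0.002
gripper_force: 0.0
```

```bash
python3 - <<'E'
from h import *
import cv2
cv2.imwrite("pics/f.png",cv2.resize(bot.read_camera("side")[200:360,130:350],(660,480)))
E
```

```text
(no output)
```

View pics/f.png

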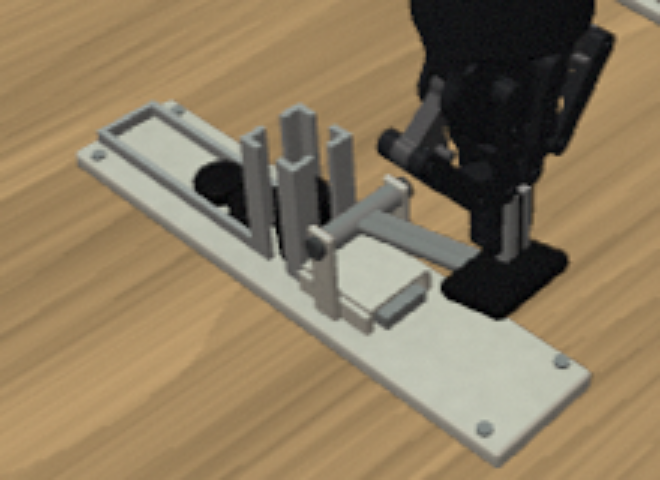

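Two tablets are in the lane and the lever is up. I'll do the third press, then back well away.

Scaled: 0.013 m is 0.208, 0.01 m is 0.16.

Request:
{"fn": "jog_arm", "kwargs": {"segments": [[0, 0, 0.208, 0], [0, 0, 0.208, 0], [0, 0, 0.208, 0], [0, 0, 0.16, 0], [0, 0, 0.096, 0], [0, 0, 0.048, 0], [0, 0, 0.032, 0], [0, 0, 0, 0], [0, 0, 0, 0]]}}

```text
time_s: 9.12
ee_pos: [0.4335, 0.1522, 0.0441]
tool_rot: [0.076, -3.138, -0.002]
force: [-13.0, -3.8, 34.7]
finger_gap: -0.001
gripper_force: 18.4
```

Request:
{"fn": "jog_arm", "kwargs": {"segments": [[0, 0, -0.32, 0], [0, 0, -0.32, 0], [0, 0, -0.32, 0], [0, 0, -0.8, 0], [0, 0, -0.8, 0], [0, 0, 0, 0], [0, 0, 0, 0], [0, 0, 0, 0], [0, 0, 0, 0]]}}

```text
time_s: 10.25
ee_pos: [0.4332, 0.1514, 0.2]
tool_rot: [0.076, -3.139, 0.002]
force: [0.9, 0.0, -0.0]
finger_gap: -0.004
gripper_force: 0.0
```

```bash
python3 - <<'E'
from h import *
import cv2
cv2.imwrite("pics/g.png",cv2.resize(bot.read_camera("side")[130:360,130:450],(800,575)))
E
```

```text
(no output)
```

View pics/g.png

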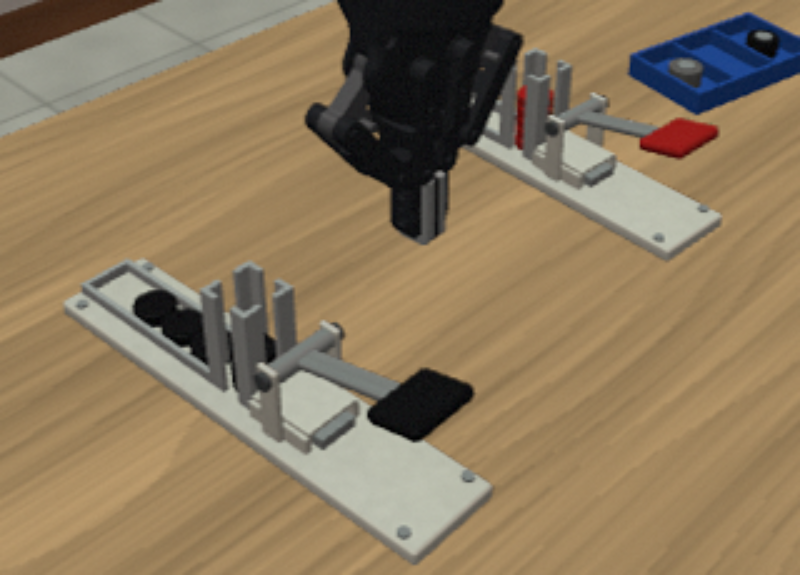

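Three tablets lie in the lane, the black lever is up, the red one is untouched, and the gripper is clear.

```bash
python3 -c "from station import bot;print(bot.hand_in())"
```

```text
the job is handed in; nothing more can be done
None
```

I pressed the black lever fully down three times and let it spring back each time; three black tablets are in the lane, the red lever was never touched, and the job is handed in at about 10 s.

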